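Make up the test-kiln tray

ROBOT

A 7-joint arm with a two-finger parallel gripper is mounted at the origin on the work surface. World frame = base frame: x ahead of the robot, y to its left, z up, the work surface at z = 0. Lengths are in m, angles in rad, forces in N, time in s.
With the tool pointing down it reaches from about 0.35 to 0.9 m from the base axis. Payload 8.1 kg.
Tool frame: the origin (TCP) lies between the finger pads; the fingertips stand 25 mm ahead of it and the grasp point (between the pads) lies 6 mm ahead of it; z points along the fingers, y is the direction in which the jaws open and shut (so a half turn about z gives the same grasp; the last joint's range is limited). The gripper opens to 92 mm and grips with 3 to 60 N. Pads are 19 mm wide; open, the fingers measure 130 mm over their backs; the gripper's body (75 mm by 190 mm) begins 47 mm behind the grasp point.
Start: joints at [1.194, 0.434, 0.025, 1.573, -0.012, 1.134, -0.075], TCP at [0.169, -0.602, 0.252] pointing down, gripper open.
Joint ranges: [-2.62, 2.62], [-0.44, 2.09], [-1.27, 1.32], [0.08, 2.57], [-1.32, 4.46], [0.12, 2], [-2.74, 2.74]. Speed limits (rad/s): [2.22, 2.22, 3.01, 3.01, 3.14, 3.14, 3.14].

INTERFACE

Orientations are given as a rotation vector (axis times angle).
In Python, from cell import * gives the robot as it stands.
- The arm moves only by the shell command python3 -m jog 'ROWS' [FORCE]. ROWS is JSON, one flat list of numbers, 5 for each row, row after row: the finger opening in mm, from 0 to 91.8, then the shift along the tool's x, y, z in units of 40 mm (1.0 is 40 mm), then the turn about the tool's z in units of 6 degrees (1.0 is 6 degrees). A call has 1 to 20 rows; each row shifts and turns the pose as measured when the row begins, along the tool's axes as they then stand; what a row does not reach is not made up. A row lasts 1/12 s, in which the tool goes at most 41.7 mm and 7.16 degrees, less where a joint would pass 70% of its speed; a pose out of reach is approached as far as the arm can. A call is refused whole if a number of a shift passes 1 or a number of a turn 1, either way. A call with a gripper value outside its range is refused whole. The fingers move at their own pace and stop on an object; FORCE is the grip in N (left out, the last holds). Time passes only in rows, so rows that do not move let the fingers close. It gives the time, the measured TCP pose, the force and the opening at its end, in the units of the state.
- observe(): the state, without advancing time (a new reading comes with each control period).
- get_image(name): name is "scene" or "top"; returns the picture (420x560x3 uint8, red, green, blue); there is no depth.
- camera_params(name): a dict with "intrinsics" (3x3 intrinsics, pixels), "dist_coeffs" ([k1, k2, p1, p2, k3] as OpenCV has them; the pictures are not rectified), "xyz" and "orientation" of the camera in the world. Camera axes: x right, y down, z forward; pixel columns grow to the right and rows downward; lengths in m; the calibration is good to about 2 mm. A picture is of the moment at which its call begins. camera_params takes no time and is no camera call.
- sign_off(): hands the job in, once; it reports no verdict.
The state is a dict: "clock": time; "joints": joint angles; "dq": joint speeds; "joint_efforts": joint torques, N m; "position": TCP position; "ee_rot": TCP orientation; "force": force on the tool from outside, world axes, zero at the start; "ft_torque": the same for the moment, N m; "width": opening from 0.0 (shut) to 1.0 (fully open).
Only numpy, scipy, OpenCV 4.12 (cv2) and the standard library are available. Lean on these libraries where they do the work, as an engineer would, in place of code of your own. Each camera call takes 0.05 s, during which the arm holds its last target. There are 200 camera calls.

TASK

Make up the low tray for the test kiln: stand the wide jar in the round nest and put on it the lid that fits, stand the tall thick kiln post in the square frame, and lay the firebrick block flat in the corner nest, slid snug against both stops with its long side on the long stop. Leave the narrow jar, the over-wide lid and the short post where they are. The pieces are brittle: set them down, do not drop them.

Things in the scene. Friction and masses are not known exactly. Their poses are not given: they have to be found in the camera images.
- round_nest: Fixed dark-wood round cup in a low plywood tray (340 x 130 mm, lip 12 mm): 84 mm outside, 74 mm inside. Origin: centre of its underside, 5 mm above the table; its floor is 4 mm and wall top 14 mm above the origin. The three nests stand in a row along the tray, 108 mm apart, in any order, turned with the tray (their y axes along its length).
- square_nest: Fixed dark-wood square frame in the same tray, 66 mm outside, 56 mm inside. Origin: centre of its underside, 5 mm above the table; floor 4 mm, wall top 14 mm above the origin. x, y axes square to its walls.
- corner_nest: Fixed pale wood plate in the tray, 90 x 84 mm, with two low dark stops at right angles. Origin 5 mm above the table; plate top 4 mm, stop tops 16 mm above it. Short stop: inner face at x = +40 mm, y from -14 to +30. Long stop: inner face at y = +30 mm, x from -30 to +45. The other two edges are open. Brick home: its centre at x = +8, y = +8 mm, long side along x.
- jar: White unglazed open jar, 54 mm across, 55 mm tall, mouth 44 mm across (wall 5 mm; foot narrows to 44 mm over the lowest 13 mm). Stands upright on the table. Origin: centre of its underside, z up. About 0.1 kg.
- lid: White unglazed lid that fits the jar: flange 58 mm across and 6 mm thick (4 to 10 mm above the origin), a plug below it 33 mm across and 4 mm deep, and on top a round knob 16 mm across from 10 to 28 mm above the origin. Lies plug down. Origin: centre of the plug's underside, z up. Seated on the jar, its origin is 51 mm above the jar's. About 0.05 kg.
- post: Cream kiln post, a square block 40 x 40 x 60 mm tall standing upright, with a dark round spot on top. Origin: centre of its underside, x and y axes square to its sides, z up. About 0.14 kg.
- brick: Cream firebrick block 64 (its x) x 44 (its y) x 45 mm tall (z up). Origin: centre of its underside. About 0.12 kg.
- narrow_jar: Look-alike, not wanted: white open jar only 39 mm across, 55 mm tall. Origin: centre of its underside.
- wide_lid: Look-alike, not wanted: white lid 74 mm across (flange 4 to 10 mm up, same knob to 28 mm). Origin: centre of the underside of its plug.
- short_post: Look-alike, not wanted: cream kiln post 32 x 32 x 30 mm tall with a dark spot on top. Origin: centre of its underside.
Mind the look-alikes: they are no part of the job. Leave any yellow look-alike of the post alone. Leave any pink look-alike of the lid alone.

How it is judged:
At the end, for the whole second after the job is handed in: Jar upright on the round nest's floor (12 mm), right lid seated on it (9 mm), tall post upright on the square frame's floor (12 mm), brick flat on the corner plate within 3 mm of both stops and 0.08 rad; heights within 4 mm; look-alikes upright, within 20 mm of their starts; all at rest (horizontal distance between jar and round_nest below 0.012 m and z of jar in the frame of round_nest between 0 and 0.008 m and angle between each of jar, lid, post, narrow_jar, wide_lid, short_post's own z axis and vertical below 0.1 rad and horizontal distance between lid and jar below 0.009 m and z of lid in the frame of jar between 0.047 and 0.055 m and horizontal distance between post and square_nest below 0.012 m and z of post in the frame of square_nest between 0 and 0.008 m and x of brick in the frame of corner_nest between 0.005 and 0.011 m and y of brick in the frame of corner_nest between 0.005 and 0.011 m and z of brick in the frame of corner_nest between 0 and 0.008 m and angle between brick's own z axis and vertical below 0.08 rad and angle between the x axis of brick and the x axis of corner_nest, either way round below 0.08 rad and distance of each of narrow_jar, wide_lid, short_post from where it was at the start of the episode below 0.02 m and linear speed of each of jar, lid, post, brick below 0.02 m/s and angular speed of each of jar, lid, post, brick below 0.2 rad/s); the robot touches nothing.
It fails at once if a look-alike (narrow jar, wide lid or short post) was moved by more than 20 mm (distance of any of narrow_jar, wide_lid, short_post from where it was at the start of the episode above 0.02 m).
It fails at once if a piece fell freely: faster than 0.7 m/s out of the fingers (a drop of more than about 25 mm) ((linear speed of jar above 0.7 m/s and contact force between the fingers and jar below 0.01 N) or (linear speed of lid above 0.7 m/s and contact force between the fingers and lid below 0.01 N) or (linear speed of post above 0.7 m/s and contact force between the fingers and post below 0.01 N) or (linear speed of brick above 0.7 m/s and contact force between the fingers and brick below 0.01 N)).
It also fails if it takes over 115 s, if anything falls off the work surface, if the arm or the gripper's body presses on something with over 40 N, if the wrist force passes 120 N, or if a joint passes its speed limit or range.

## Working session

There is one attempt and no reset: what is moved stays moved. The work goes in short steps, Python scripts to look and compute and a shell command to move; the robot and the scene stay as the last step left them, time stands still between calls to the robot, and variables do not carry over. Pictures are saved under pics/ and viewed, about 12 in all and at most 16, crops included, and the job is handed in when it is done.

```bash
ls; mkdir -p pics; python3 - <<'E'
from cell import *
import cv2,numpy as np
for n in("scene","top"):
    im=get_image(n); cv2.imwrite(f"pics/{n}0.png",im[:,:,::-1])
    p=camera_params(n); print(n,{k:np.round(v,4).tolist() for k,v in p.items()})
print(observe())
E
```

```text
pics
scene {'intrinsics': [[403.8449, 0.0, 277.9681], [0.0, 403.8449, 211.5381], [0.0, 0.0, 1.0]], 'dist_coeffs': [-0.0452, 0.0, 0.0, 0.0, 0.0], 'xyz': [0.9434, 0.3811, 0.736], 'orientation': [-1.1036, -2.4959, 0.8853]}
top {'intrinsics': [[451.4735, 0.0, 284.8313], [0.0, 451.4735, 217.1121], [0.0, 0.0, 1.0]], 'dist_coeffs': [-0.047, 0.0, 0.0, 0.0, 0.0], 'xyz': [0.4527, 0.0059, 1.1424], 'orientation': [-2.1875, 2.1789, -0.0985]}
{'clock': 0.1, 'joints': array([ 1.19439515,  0.43517228,  0.02496539,  1.57398977, -0.01161946,
        1.13404748, -0.07509191]), 'dq': array([ 0.00019555,  0.00013825,  0.00054702, -0.0011872 ,  0.00068323,
        0.00054445,  0.00048961]), 'joint_efforts': array([ 3.52161143e-03, -6.69125962e+01,  9.88283157e-01, -3.15147364e+01,
       -6.04166323e-02,  3.73048335e-02,  3.54353278e-05]), 'position': array([ 0.16884003, -0.60131182,  0.25101788]), 'ee_rot': array([-3.11078740e+00, -4.28451047e-01,  4.89528802e-04]), 'force': array([ 0.67051217, -0.2029277 ,  0.01495785]), 'ft_torque': array([ 0.01914478, -0.01911123, -0.03037949]), 'width': 0.9982835754331835}
```

View pics/top0.png

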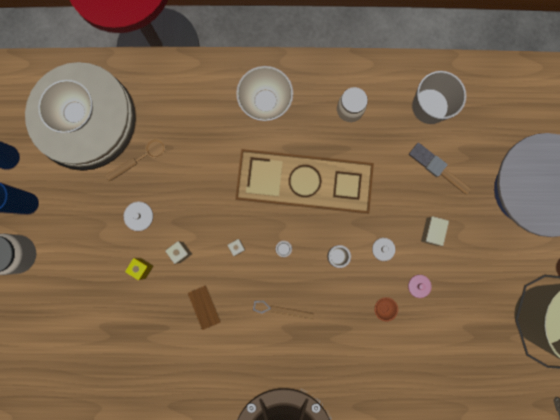

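View pics/scene0.png

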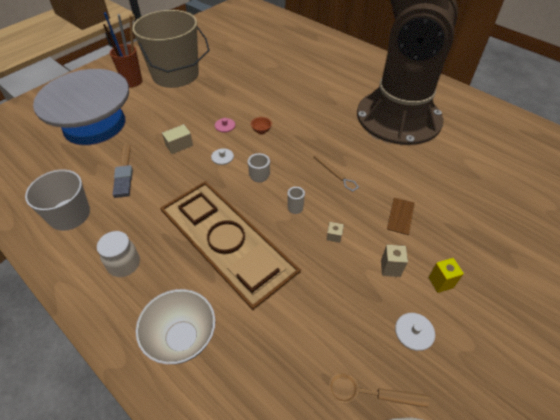

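Top view: the lid is at (384,249), jar (340,257), narrow jar (284,249), short post (236,247), post (177,252), brick (437,231) and wide lid (138,216). In the tray, the corner nest is at (265,177), the round nest at (305,181) and the square nest at (347,186).

```bash
cat > h.py <<'E'
from cell import *
import cv2,numpy as np
from scipy.spatial.transform import Rotation as R
def cast(name,px,z):
    p=camera_params(name);K=np.array(p["intrinsics"]);d=np.array(p["dist_coeffs"])
    u=cv2.undistortPoints(np.array(px,float).reshape(-1,1,2),K,d).reshape(-1,2)
    r=R.from_rotvec(p["orientation"]).apply(np.c_[u,np.ones(len(u))]);c=np.array(p["xyz"])
    return c+r*((z-c[2])/r[:,2])[:,None]
def proj(name,P):
    p=camera_params(name);M=R.from_rotvec(p["orientation"]).inv();
    return cv2.projectPoints(np.array(P,float).reshape(-1,3),M.as_rotvec(),-M.apply(p["xyz"]),np.array(p["intrinsics"]),np.array(p["dist_coeffs"]))[0].reshape(-1,2)
def save(name,fn,x0,y0,x1,y1,s):
    im=get_image(name); cv2.imwrite("pics/"+fn,cv2.resize(im[y0:y1,x0:x1,::-1],None,fx=s,fy=s,interpolation=cv2.INTER_CUBIC)); return im
E
python3 - <<'E'
from h import *
im=save("top","c1.png",115,145,460,300,2.3)
hsv=cv2.cvtColor(im,cv2.COLOR_RGB2HSV)
for n,(u,v),z in [("lid",(384,249),.01),("jar",(340,257),.055),("njar",(284,249),.055),("short",(236,247),.03),("post",(177,252),.06),("brick",(437,231),.045),("wlid",(138,216),.01)]:
    w=24; c=hsv[v-w:v+w,u-w:u+w]
    m=((c[...,2]>150)&(c[...,1]<110)).astype(np.uint8)
    k,_=cv2.findContours(m,cv2.RETR_EXTERNAL,cv2.CHAIN_APPROX_NONE)
    k=max(k,key=cv2.contourArea).reshape(-1,2)+[u-w,v-w]
    P=cast("top",k,z)[:,:2]*1000
    r=cv2.minAreaRect(P.astype(np.float32)); e=cv2.minEnclosingCircle(P.astype(np.float32))
    print(n,hsv[v,u],"rect",np.round(r[0],1),np.round(r[1],1),round(r[2],1),"circ",np.round(e[0],1),round(e[1],1))
E
```

```text
lid [110   4 175] rect [ 466.7 -251.2] [54.8 55.7] 44.4 circ [ 466.3 -252.4] 29.4
jar [120   4 174] rect [ 448.4 -135. ] [50.8 49.5] 45.0 circ [ 448.8 -134.8] 26.9
njar [105   6 175] rect [4.678e+02 3.000e-01] [33.6 31.2] 0.2 circ [4.666e+02 3.000e-01] 19.0
short [ 17  77 142] rect [469.9 118.7] [29.7 29.6] 27.3 circ [468.9 118.3] 19.4
post [ 17  78 134] rect [456.9 258.8] [38.1 38.1] 37.9 circ [457.  258.8] 25.4
brick [ 32  28 171] rect [ 511.8 -377.1] [41.9 61.5] 74.7 circ [ 511.8 -376.1] 35.1
wlid [ 20   5 140] rect [547.3 368.9] [71.3 68.7] 1.6 circ [547.5 368.5] 36.7
```

View pics/c1.png

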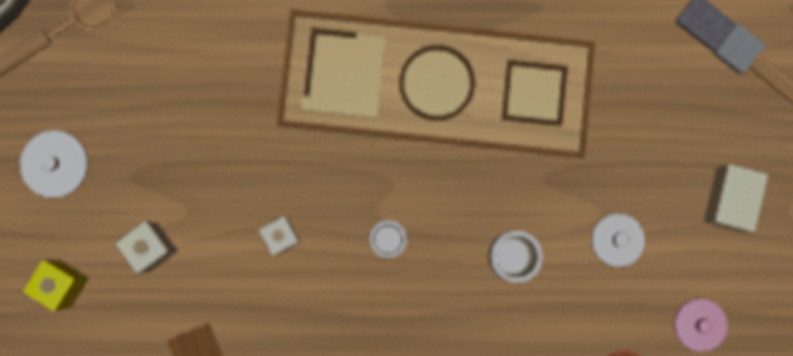

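```bash
cat > d.py <<'E'
# usage: d.py x y z yaw_deg (TCP target, mm; yaw of tool x, mod 180) -> shifts in tool axes AFTER turn, and before turn
import sys
from h import *
x,y,z,w=map(float,sys.argv[1:]); s=observe(); M=R.from_rotvec(s["ee_rot"]).as_matrix()
now=np.degrees(np.arctan2(M[1,0],M[0,0])); dw=(w-now+90)%180-90
D=np.array([x,y,z])-s["position"]*1000
f=lambda a:np.array([[np.cos(a),np.sin(a),0],[np.sin(a),-np.cos(a),0],[0,0,-1]])
print("t",round(s["clock"],2),"pos",np.round(s["position"]*1000,1),"yaw",round(now,1),"width",round(s["width"]*91.8,1),"F",np.round(s["force"],1),"q7",round(s["joints"][6],2))
print("turn units",round(-dw/6,2),"shift units after turn",np.round(f(np.radians(now+dw)).T@D/40,2),"before",np.round(f(np.radians(now)).T@D/40,2))
E
python3 - <<'E'
from h import *
im=get_image("top");hsv=cv2.cvtColor(im,cv2.COLOR_RGB2HSV)
m=(hsv[...,2]<75).astype(np.uint8); m[:150]=0;m[215:]=0;m[:,:235]=0;m[:,375:]=0
n,l,st,_=cv2.connectedComponentsWithStats(m)
for i in range(1,n):
    if st[i,4]<15: continue
    k=np.argwhere(l==i)[:,::-1]
    P=cast("top",k,.019)[:,:2]*1000; r=cv2.minAreaRect(P.astype(np.float32))
    print(st[i],np.round(r[0],1),np.round(r[1],1),round(r[2],1))
for n,(u,v),z in [("short",(236,247),.03),("post",(177,252),.06),("brick",(437,231),.045)]:
    w=24; c=hsv[v-w:v+w,u-w:u+w]
    k,_=cv2.findContours(((c[...,2]>150)&(c[...,1]<110)).astype(np.uint8),0,1)
    k=max(k,key=cv2.contourArea).reshape(-1,2)+[u-w,v-w]
    b=cv2.boxPoints(cv2.minAreaRect(cast("top",k,z)[:,:2].astype(np.float32)*1000))
    for i in (0,1): e=b[i+1]-b[i]; print(n,"edge len",round(float(np.hypot(*e)),1),"ang",round(float(np.degrees(np.arctan2(e[1],e[0]))%180),1))
c=[(115+a/2.3,145+b/2.3) for a,b in[(293,11),(594,43),(584,156),(279,124)]]
P=cast("top",c,.017)*1000; print("tray",P.round(1)[:,:2],P.mean(0).round(1)); e=P[0]-P[1]; print("y axis ang",np.degrees(np.arctan2(e[1],e[0])))
E
python3 d.py 467 -252 150 -6
python3 d.py 512 -377 150 10
```

```text
short edge len 29.6 ang 117.3
short edge len 29.7 ang 27.3
post edge len 38.1 ang 127.9
post edge len 38.1 ang 37.9
brick edge len 61.4 ang 165.3
brick edge len 42.4 ang 75.3
tray [[ 716.2  105.3]
 [ 682.3 -226.7]
 [ 557.1 -214. ]
 [ 590.7  119. ]] [636.6 -54.1  17. ]
y axis ang 84.1789176558856
t 0.2 pos [ 168.9 -601.4  251.2] yaw 15.7 width 91.8 F [-0.6  0.3 -0.8] q7 -0.08
turn units 3.61 shift units after turn [ 6.5  -9.47  2.53] before [ 9.54 -6.4   2.53]
t 0.2 pos [ 168.9 -601.4  251.2] yaw 15.7 width 91.8 F [-0.6  0.3 -0.8] q7 -0.08
turn units 0.95 shift units after turn [ 9.42 -4.04  2.53] before [ 9.78 -3.08  2.53]
```

```bash
python3 - <<'E'
from h import *
im=get_image("top");hsv=cv2.cvtColor(im,cv2.COLOR_RGB2HSV)
print(np.percentile(hsv[160:205,245:365,2],[1,5,10,20,50]))
for T in (90,105,120):
  m=(hsv[...,2]<T).astype(np.uint8); m[:155]=0;m[208:]=0;m[:,:243]=0;m[:,368:]=0
  n,l,st,_=cv2.connectedComponentsWithStats(m,connectivity=8)
  for i in range(1,n):
    if st[i,4]<25: continue
    k=np.argwhere(l==i)[:,::-1]
    r=cv2.minAreaRect((cast("top",k,.019)[:,:2]*1000).astype(np.float32))
    print(T,st[i],np.round(r[0],1),np.round(r[1],1),round(r[2],1), cv2.boxPoints(r).round().tolist() )
E
python3 d.py 512 -377 150 -14.7
```

```text
[ 83.  96. 108. 136. 162.]
90 [249 158  20  22  50] [677.3  76.1] [34.2 68. ] 45.8 [[641.0, 88.0], [690.0, 40.0], [714.0, 65.0], [665.0, 112.0]]
90 [299 165  21  12  29] [667.8 -66.2] [56.4 12.6] 63.4 [[650.0, -89.0], [661.0, -94.0], [686.0, -44.0], [675.0, -38.0]]
90 [336 172  25  19  47] [ 649.9 -169.3] [73.4 35.1] 55.0 [[614.0, -189.0], [643.0, -209.0], [685.0, -149.0], [657.0, -129.0]]
90 [334 190  25   9  40] [ 602.8 -156.2] [62.3 15.4] 83.1 [[591.0, -186.0], [607.0, -188.0], [614.0, -126.0], [599.0, -124.0]]
105 [248 157  22  29  90] [670.4  79. ] [40.1 83. ] 51.0 [[626.0, 90.0], [690.0, 37.0], [715.0, 68.0], [651.0, 121.0]]
105 [320 158  21   3  29] [ 693.1 -116.6] [50.9  3.8] 84.6 [[689.0, -142.0], [693.0, -142.0], [697.0, -91.0], [694.0, -91.0]]
105 [289 165  32  32 149] [638.  -52.1] [78.8 78.1] 0.3 [[598.0, -13.0], [599.0, -91.0], [678.0, -91.0], [677.0, -13.0]]
105 [334 171  28  28 169] [ 627.2 -159.4] [65.4 66. ] 84.3 [[591.0, -189.0], [657.0, -195.0], [663.0, -130.0], [598.0, -124.0]]
105 [243 199  39   5  40] [585.1  54.5] [95.7  2.5] 83.9 [[579.0, 7.0], [581.0, 7.0], [591.0, 102.0], [589.0, 102.0]]
120 [279 155  89  10 225] [695.9 -99.4] [223.8   9.1] 84.2 [[680.0, -210.0], [689.0, -211.0], [712.0, 11.0], [703.0, 12.0]]
120 [247 157  23  30 116] [658.7  65.2] [48.8 75.4] 84.4 [[619.0, 45.0], [694.0, 37.0], [699.0, 86.0], [624.0, 93.0]]
120 [289 164  33  34 223] [638.  -53.3] [83.9 80.6] 0.2 [[596.0, -13.0], [596.0, -94.0], [680.0, -93.0], [680.0, -13.0]]
120 [333 171  29  29 231] [ 626.8 -159.1] [66.6 68. ] 84.0 [[590.0, -189.0], [657.0, -196.0], [664.0, -129.0], [597.0, -122.0]]
120 [243 198  89  10 227] [578.6  -7.9] [221.6   7.5] 84.2 [[564.0, -118.0], [571.0, -118.0], [593.0, 102.0], [586.0, 103.0]]
t 0.25 pos [ 168.9 -601.5  251.4] yaw 15.7 width 92.0 F [ 1.   0.6 -0.5] q7 -0.08
turn units 5.06 shift units after turn [ 6.87 -7.61  2.53] before [ 9.78 -3.09  2.53]
```

```bash
python3 -m jog '[91.8,1,0,0,1, 91.8,1,0,0,1, 91.8,1,0,0,1, 91.8,1,0,0,1, 91.8,1,0,0,1]'; python3 d.py 512 -377 150 -14.7
```

```text
clock: 0.67
position: [0.3574, -0.5937, 0.2511]
ee_rot: [3.107, -0.45, -0.011]
force: [-1.1, -0.9, 0.1]
width: 0.999
t 0.67 pos [ 357.4 -593.7  251.1] yaw -16.5 width 91.7 F [-1.1 -0.9  0.1] q7 -0.86
turn units -0.3 shift units after turn [ 2.36 -6.22  2.53] before [ 2.17 -6.29  2.53]
```

```bash
python3 -m jog '[91.8,0.34,-0.93,0.3,-0.05, 91.8,0.34,-0.93,0.3,-0.05, 91.8,0.34,-0.93,0.3,-0.05, 91.8,0.34,-0.93,0.3,-0.05, 91.8,0.34,-0.93,0.3,-0.05, 91.8,0.34,-0.93,0.3,-0.05, 91.8,0.2,-0.6,0.3,0, 70,0,0,0,0, 70,0,0,0,0]' 20 >/dev/null; python3 d.py 512 -377 65 -14.7
```

```text
t 1.42 pos [ 525.6 -372.7  160.4] yaw -14.3 width 82.5 F [-0.6 -0.9  0.3] q7 -1.25
turn units 0.07 shift units after turn [-0.3   0.19  2.38] before [-0.3   0.19  2.38]
```

```bash
python3 -m jog '[70,-0.3,0.19,0,0.07, 70,0,0,0,0, 70,0,0,0.7,0, 70,0,0,0.7,0]' >/dev/null; python3 d.py 512 -377 42 -14.7
```

```text
t 1.75 pos [ 512.6 -383.2  110. ] yaw -14.9 width 69.8 F [-0.6 -0.2 -0.4] q7 -1.24
turn units -0.04 shift units after turn [-0.05 -0.15  1.7 ] before [-0.05 -0.15  1.7 ]
```

```bash
python3 -m jog '[70,-0.05,-0.15,0.5,0, 70,0,0,0.5,0, 70,0,0,0.35,0, 70,0,0,0,0,70,0,0,0,0]' >/dev/null; python3 d.py 512 -377 42 -14.7
```

```text
t 2.17 pos [ 505.1 -386.1   51.7] yaw -15.7 width 70.0 F [ 0.5  0.1 -0. ] q7 -1.24
turn units -0.17 shift units after turn [ 0.11 -0.26  0.24] before [ 0.1  -0.27  0.24]
```

```bash
python3 - <<'E'
from h import *
M=R.from_rotvec(observe()["ee_rot"]).as_matrix();print(M.round(4),observe()["dq"].round(3))
E
python3 -m jog '[70,0.1,-0.26,0.1,-0.1, 70,0,0,0,0]' >/dev/null; python3 d.py 512 -377 42 -14.7
python3 -m jog '[70,0,0,0,0]' >/dev/null; python3 d.py 512 -377 42 -14.7
```

```text
[[ 9.625e-01 -2.714e-01  8.000e-04]
 [-2.714e-01 -9.624e-01 -1.170e-02]
 [ 3.900e-03  1.100e-02 -9.999e-01]] [ 0.02   0.015  0.009  0.004  0.    -0.005  0.005]
t 2.33 pos [ 511.8 -379.2   49.2] yaw -15.3 width 69.9 F [ 0.2  1.5 -0.4] q7 -1.25
turn units -0.1 shift units after turn [-0.01 -0.05  0.18] before [-0.01 -0.05  0.18]
t 2.42 pos [ 512.3 -379.9   50.3] yaw -15.3 width 69.7 F [-1.2 -0.1  0.9] q7 -1.25
turn units -0.1 shift units after turn [-0.02 -0.07  0.21] before [-0.03 -0.07  0.21]
```

```bash
python3 -m jog '[70,0,-0.07,0.22,-0.1, 70,0,0,0,0]' >/dev/null; python3 d.py 512 -377 42 -14.7; python3 -m jog '[30,0,0,0,0, 30,0,0,0,0,30,0,0,0,0,30,0,0,0,0,30,0,0,0,0]' 20; python3 d.py 512 -377 42 -14.7
```

```text
t 2.58 pos [ 514.6 -377.2   42.6] yaw -14.6 width 70.2 F [-0.6  1.1 -0.5] q7 -1.24
turn units 0.01 shift units after turn [-0.06  0.01  0.02] before [-0.06  0.01  0.02]
clock: 3.0
position: [0.5151, -0.3771, 0.0431]
ee_rot: [3.101, -0.396, 0.015]
force: [-0.5, 0.9, -1.1]
width: 0.477
t 3.0 pos [ 515.1 -377.1   43.1] yaw -14.6 width 43.7 F [-0.5  0.9 -1.1] q7 -1.24
turn units 0.02 shift units after turn [-0.08  0.02  0.03] before [-0.08  0.02  0.03]
```

```bash
python3 -m jog '[30,0,0,-0.5,0, 30,0,0,-1,0, 30,0,0,-1,0, 30,0,0,-0.5,0, 30,0,0,0,0]' 20 >/dev/null; python3 d.py 656.4 58.3 150 -5.8
```

```text
t 3.42 pos [ 511.8 -374.   164.6] yaw -14.6 width 43.9 F [ 0.7 -1.  -0.1] q7 -1.25
turn units -1.47 shift units after turn [  2.51 -11.12   0.37] before [  0.77 -11.37   0.37]
```

```bash
python3 -m jog '[30,0.2,-0.5,0,-0.2, 30,0.2,-0.9,0,-0.2, 30,0.2,-0.9,0,-0.2, 30,0.2,-0.9,0,-0.2, 30,0.2,-0.9,0,-0.2, 30,0.2,-0.9,0,-0.2, 30,0.2,-0.9,0,-0.2, 30,0.2,-0.9,0,0, 30,0.2,-0.9,0,0, 30,0.2,-0.9,0,0, 30,0.1,-0.9,0,0, 30,0.1,-0.6,0,0, 30,0,-0.3,0,0,30,0,0,0,0]' >/dev/null; python3 d.py 656.4 58.3 100 -5.8
```

```text
t 4.58 pos [662.2  35.5 146.1] yaw -6.4 width 44.0 F [ 0.8  0.3 -2. ] q7 -1.83
turn units -0.1 shift units after turn [-0.2  -0.55  1.15] before [-0.21 -0.55  1.15]
```

```bash
python3 -m jog '[30,-0.2,-0.5,0.6,-0.1, 30,0,0,0.8,0, 30,0,0,0,0]' >/dev/null; python3 d.py 656.4 58.3 62 -5.8
python3 -c "
from h import *
im=save('scene','s2.png',130,150,330,320,4)
M=R.from_rotvec(observe()['ee_rot']).as_matrix();print(M.round(4))"
```

```text
t 4.83 pos [655.9  51.5  88.4] yaw -5.9 width 44.0 F [-1.8 -1.2 -2.1] q7 -1.86
turn units -0.02 shift units after turn [-0.01 -0.17  0.66] before [-0.01 -0.17  0.66]
[[ 0.9947 -0.1024 -0.0069]
 [-0.1025 -0.9946 -0.0171]
 [-0.0051  0.0178 -0.9998]]
```

View pics/s2.png

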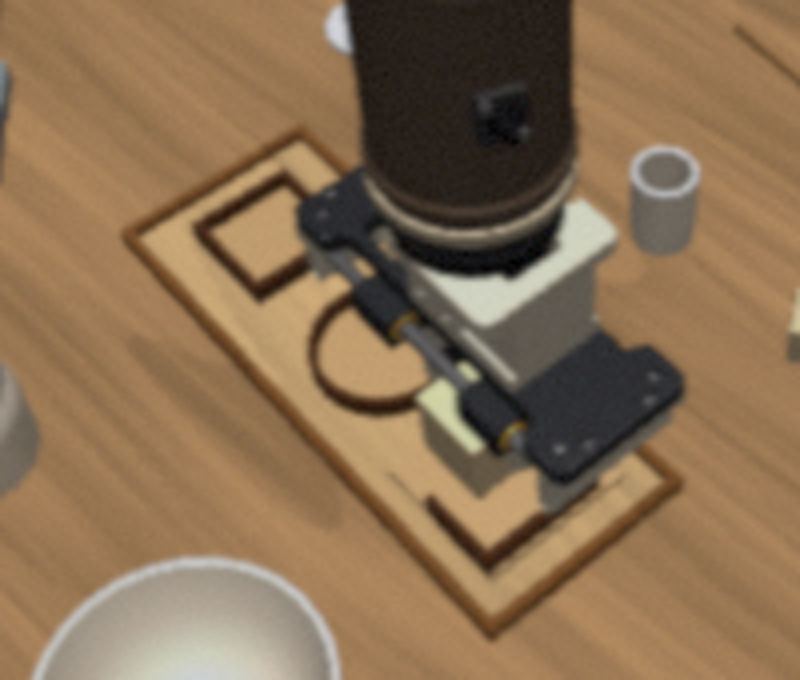

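The scene crop shows the brick held level above the corner nest. Its lower (+x,+y) corner is at crop (482,496), and the inner corner of the stops is near (490,547).

```bash
python3 -c "
from h import *
a=np.radians(-5.8);Q=np.array([[np.cos(a),-np.sin(a)],[np.sin(a),np.cos(a)]])
for n,p,z in [('brick corner',(482,496),.0453),('stop inner corner top',(490,549),.021),('brick top +x-y corner',(420,398),.0903)]:
    P=cast('scene',[(130+p[0]/4,150+p[1]/4)],z)[0,:2]*1000; print(n,P.round(1),'in nest',(Q.T@(P-[649,55])).round(1))
"
```

```text
brick corner [680.6  70.6] in nest [29.8 18.7]
stop inner corner top [690.1  83.8] in nest [38.  32.8]
brick top +x-y corner [679.4  31.1] in nest [ 32.7 -20.7]
```

```bash
python3 -m jog '[30,0,-0.12,0.3,0, 30,0,0,0.3,0, 30,0,0,0.1,0,30,0,0,0,0]' >/dev/null; python3 d.py 655.2 56.4 54 -5.8
```

```text
t 5.22 pos [659.7  51.9  64.9] yaw -6.2 width 43.9 F [-0.5 -0.6 -1. ] q7 -1.86
turn units -0.07 shift units after turn [-0.12 -0.1   0.27] before [-0.12 -0.1   0.27]
```

```bash
python3 -m jog '[30,-0.12,-0.05,0.2,-0.1, 30,0,0,0,0]' >/dev/null; python3 d.py 655.2 54 53 -5.8;  python3 -m jog '[30,0,0,0.12,0, 30,0,0,0,0]' >/dev/null; python3 d.py 655.2 54 52 -5.8
```

```text
t 5.38 pos [655.4  53.2  57. ] yaw -5.7 width 44.0 F [-0.   0.3 -1.8] q7 -1.86
turn units 0.02 shift units after turn [-0.01 -0.02  0.1 ] before [-0.01 -0.02  0.1 ]
t 5.55 pos [656.1  52.9  52.8] yaw -5.7 width 44.1 F [ 0.1 -0.5 -1.4] q7 -1.86
turn units 0.02 shift units after turn [-0.03 -0.02  0.02] before [-0.03 -0.02  0.02]
```

```bash
for i in 1 2 3; do python3 -m jog '[30,0.08,0,0,0, 30,0,0,0,0]' >/dev/null; python3 d.py 657.8 62.2 52 -5.8|head -1; done
```

```text
t 5.72 pos [659.8  52.7  53.2] yaw -5.7 width 44.0 F [ 0.5 -0.5 -2.2] q7 -1.86
t 5.88 pos [662.2  52.7  53.2] yaw -5.6 width 43.8 F [-0.2 -0.1 -1.1] q7 -1.86
t 6.05 pos [662.2  52.8  52.7] yaw -5.6 width 44.0 F [ 1.5 -0.7  0.1] q7 -1.86
```

```bash
for i in 1 2; do python3 -m jog '[30,0.12,0,0,0, 30,0.12,0,0,0]' >/dev/null; python3 d.py 657.8 62.2 52 -5.8|head -1; done
```

```text
t 6.22 pos [664.9  52.6  52.3] yaw -5.6 width 43.8 F [-18.4   0.5  14.9] q7 -1.85
t 6.38 pos [666.3  52.5  52.2] yaw -5.6 width 43.9 F [-19.1   0.2  16.2] q7 -1.85
```

```bash
python3 -m jog '[30,-0.06,-0.15,-0.02,0, 30,0,0,0,0]' >/dev/null; python3 d.py 657.8 62.2 52 -5.8|head -1;  for i in 1 2 3; do python3 -m jog '[30,0,-0.12,0,0, 30,0,0,0,0]' >/dev/null; python3 d.py 657.8 62.2 52 -5.8|head -1; done
```

```text
t 6.55 pos [664.2  59.   53.2] yaw -5.6 width 43.8 F [ 0.1  1.  -1.3] q7 -1.86
t 6.72 pos [666.   62.4  53.3] yaw -5.6 width 43.8 F [-0.8  0.3 -0.8] q7 -1.86
t 6.88 pos [667.   62.2  53.3] yaw -5.8 width 43.8 F [-0.   0.1 -1.3] q7 -1.87
t 7.05 pos [667.3  62.9  53. ] yaw -6.0 width 43.9 F [-2.   1.9 -1. ] q7 -1.88
```

```bash
python3 -m jog '[30,0.02,-0.15,0.03,0, 30,0,-0.12,0,0]' >/dev/null; python3 d.py 657.8 62.2 52 -5.8|head -1;python3 -m jog '[30,0.12,-0.05,0.0,0,30,0.12,-0.05,0.0,0]' >/dev/null; python3 d.py 657.8 62.2 52 -5.8|head -1
```

```text
t 7.22 pos [667.6  63.5  52.4] yaw -6.4 width 44.0 F [ -3.3 -11.5   3.8] q7 -1.89
t 7.38 pos [670.   63.4  51.8] yaw -6.6 width 44.0 F [-18.8  -6.7  16.2] q7 -1.89
```

```bash
python3 -m jog '[30,-0.02,0,0,0,30,0,0,0.02,0, 60,0,0,0,0, 60,0,0,0,0, 60,0,0,0,0, 60,0,0,0,0, 60,0,0,-0.3,0, 60,0,0,-1,0, 60,0,0,-1,0, 60,0,0,-1,0,60,0,0,0,0]' >/dev/null; python3 d.py 457 -250 200 -6
```

```text
t 8.3 pos [677.9  75.3 188.9] yaw -6.4 width 59.9 F [ 1.6 -0.1  1.4] q7 -1.89
turn units -0.06 shift units after turn [-4.64  8.67 -0.28] before [-4.59  8.69 -0.28]
```

```bash
python3 -m jog '[91.8,-1,0,0,0, 91.8,-1,0,0,-1, 91.8,-1,-0.3,0,-1, 91.8,-0.8,-0.9,0,-1, 91.8,-0.4,-0.9,0,-1, 91.8,-0.3,-0.9,0,-1, 91.8,0,-0.5,0,-1,91.8,0,0,0,-1]' >/dev/null; python3 d.py 457 258.8 120 37.9
python3 -c "
from h import *
im=save('scene','s3.png',130,150,330,320,4)
im=save('top','t3.png',230,140,380,220,5)
M=R.from_rotvec(observe()['ee_rot']).as_matrix();print(M.round(4))"
```

```text
t 8.97 pos [469.1 210.7 202.8] yaw 37.2 width 91.7 F [ 0.3  0.9 -0.6] q7 -1.55
turn units -0.11 shift units after turn [ 0.5  -1.13  2.07] before [ 0.49 -1.14  2.07]
[[ 0.7988  0.6001 -0.043 ]
 [ 0.5987 -0.7999 -0.042 ]
 [-0.0596  0.0078 -0.9982]]
```

View pics/s3.png

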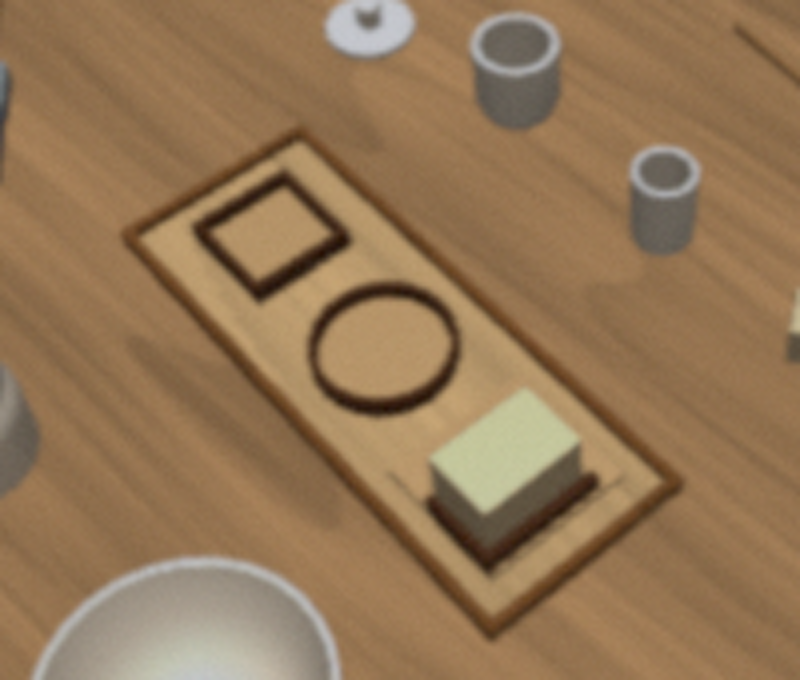

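View pics/t3.png

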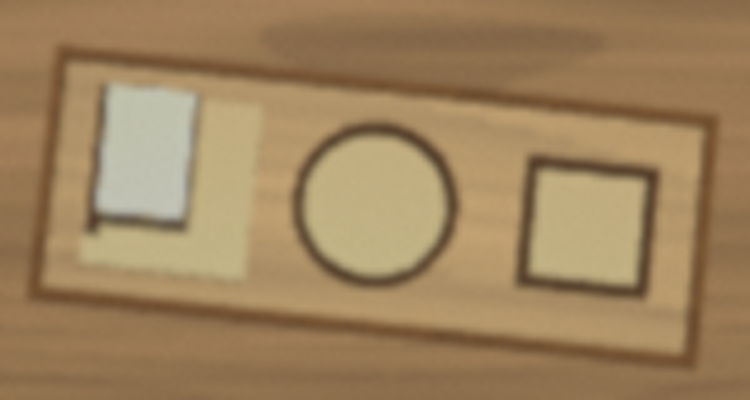

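```bash
python3 - <<'E'
s=open('d.py').read()
s=s.replace('"q7"','"tiltvec deg",np.degrees(M[:2,2]).round(1),"q7"').replace('f(np.radians(now)).T@D','M.T@D').replace('f(np.radians(now+dw)).T@D','(R.from_rotvec([0,0,np.radians(dw)]).as_matrix()@M).T@D')
open('d.py','w').write(s)
from h import *
im=cv2.cvtColor(get_image("top"),cv2.COLOR_RGB2HSV)
c=im[150:195,240:285]; m=((c[...,2]>150)&(c[...,1]<60)).astype(np.uint8)
k,_=cv2.findContours(m,0,1);k=max(k,key=cv2.contourArea).reshape(-1,2)+[240,150]
r=cv2.minAreaRect((cast("top",k,.054)[:,:2]*1000).astype(np.float32))
a=np.radians(-5.8);Q=np.array([[np.cos(a),-np.sin(a)],[np.sin(a),np.cos(a)]])
print(r, Q.T@(np.array(r[0])-[649,55]))
E
python3 d.py 457 258.8 120 37.9
python3 -m jog '[91.8,0,-0.5,0,0,91.8,0.5,-0.5,0,0,91.8,0,0,0,0,91.8,0,0,0,0]'>/dev/null; python3 d.py 457 258.8 120 37.9;python3 -m jog '[91.8,0,0,0.5,0,91.8,0,0,0.5,0,91.8,0,0,0,0,91.8,0,0,0,0]'>/dev/null; python3 d.py 457 258.8 120 37.9
```

```text
((658.0284423828125, 60.95740509033203), (44.56444549560547, 63.97256088256836), 84.76631927490234) [8.38018986 6.83928836]
t 9.12 pos [472.  205.9 202.3] yaw 36.4 width 91.8 F [ 0.1 -0.4  0.9] tiltvec deg [-2.5 -2.4] q7 -1.56
turn units -0.25 shift units after turn [ 0.64 -1.29  2.01] before [ 0.61 -1.3   2.01]
t 9.45 pos [468.6 245.8 201.5] yaw 34.8 width 91.9 F [ 0.  -1.3  0.3] tiltvec deg [-2.3 -2.5] q7 -1.66
turn units -0.52 shift units after turn [ 0.09 -0.46  2.03] before [ 0.07 -0.46  2.03]
t 9.78 pos [471.3 240.6 161.8] yaw 33.8 width 92.0 F [0.2 0.3 0.3] tiltvec deg [-2.1 -2.5] q7 -1.68
turn units -0.68 shift units after turn [ 0.06 -0.6   1.03] before [ 0.01 -0.59  1.04]
```

```bash
python3 -m jog '[80,0.05,-0.4,0.5,-0.7,80,0,-0.1,0.5,0,80,0,0,0,0,80,0,0,0,0]'>/dev/null; python3 d.py 457 258.8 46 37.9
```

```text
t 10.12 pos [464.3 254.4 124.5] yaw 37.5 width 80.4 F [-0.2 -0.2  0.8] tiltvec deg [-1.8 -2.5] q7 -1.67
turn units -0.07 shift units after turn [ 0.02 -0.23  1.96] before [ 0.02 -0.23  1.96]
```

```bash
python3 -m jog '[80,0,-0.22,0.4,-0.07,80,0,0,0.5,0,80,0,0,0,0]'>/dev/null; python3 d.py 457 258.8 46 37.9;  python3 -m jog '[80,0,0,0.5,0,80,0,0,0.4,0,80,0,0,0,0]'>/dev/null; python3 d.py 457 258.8 46 37.9
```

```text
t 10.37 pos [461.9 259.5  92.6] yaw 37.6 width 80.2 F [-0.4 -0.4  0.2] tiltvec deg [-1.5 -2.3] q7 -1.7
turn units -0.06 shift units after turn [-0.05 -0.08  1.17] before [-0.05 -0.08  1.17]
t 10.62 pos [465.2 258.4  61.4] yaw 37.3 width 80.1 F [ 0.2 -0.3 -0.3] tiltvec deg [-1.1 -2.2] q7 -1.72
turn units -0.1 shift units after turn [-0.14 -0.14  0.39] before [-0.14 -0.14  0.39]
```

```bash
python3 -m jog '[80,-0.14,-0.14,0.35,-0.1,80,0,0,0,0]'>/dev/null; python3 d.py 457 258.8 46 37.9;  python3 -m jog '[20,0,0,0.0,0,20,0,0,0,0,20,0,0,0,0,20,0,0,0,0,20,0,0,0,0,20,0,0,0,0]' 20 >/dev/null; python3 d.py 457 258.8 150 37.9
```

```text
t 10.78 pos [459.4 258.9  50.7] yaw 37.8 width 79.9 F [-1.5  1.2 -0. ] tiltvec deg [-1.  -2.1] q7 -1.73
turn units -0.02 shift units after turn [-0.04 -0.04  0.12] before [-0.04 -0.04  0.12]
t 11.28 pos [464.6 260.2  58.1] yaw 37.5 width 44.4 F [-0.8  0.9 -0.8] tiltvec deg [-0.5 -1.9] q7 -1.73
turn units -0.06 shift units after turn [-0.23 -0.04 -2.29] before [-0.23 -0.04 -2.29]
```

```bash
python3 -m jog '[60,-0.12,-0.04,0.3,-0.05,60,-0.05,0,0.12,0,30,0,0,0.03,0,30,0,0,0.03,0,30,-0.02,0,0.03,0]' >/dev/null; python3 d.py 457 258.8 46 37.9;  python3 -m jog '[20,-0.02,0,0.03,0,20,-0.02,0,0.03,0,20,-0.02,0,0.03,0]' 20 >/dev/null; python3 d.py 457 258.8 150 37.9
```

```text
t 11.7 pos [458.5 256.7  38.4] yaw 37.8 width 42.2 F [-1.4  1.9  1.9] tiltvec deg [-0.4 -1.8] q7 -1.74
turn units -0.02 shift units after turn [-0.   -0.06 -0.19] before [-0.   -0.06 -0.19]
t 11.95 pos [458.  256.7  38. ] yaw 37.8 width 40.1 F [-1.6 -1.7 13.3] tiltvec deg [-0.2 -1.7] q7 -1.74
turn units -0.02 shift units after turn [-0.05  0.   -2.8 ] before [-0.05  0.   -2.8 ]
```

```bash
python3 -m jog '[20,0,0,-0.5,0,20,0,0,-1,0,20,0,0,-1,0,20,0,0,-0.5,0,20,0,0,0,0]' 30 >/dev/null; python3 d.py 627 -159.5 150 -5.8
```

```text
t 12.37 pos [457.  259.6 161.9] yaw 37.8 width 39.5 F [ 1.1  0.4 -1.6] tiltvec deg [-0.5 -1.9] q7 -1.68
turn units 7.27 shift units after turn [5.29 9.99 0.36] before [-3.06 10.87  0.6 ]
```

```bash
python3 -m jog '[20,0,0,0,1,20,0,0,0,1,20,0,0.2,0,1,20,0,0.3,0,1,20,0,0.4,0,1,20,0,0.5,0,1,20,0,0.5,0,1,20,0,0.5,0,0.2,20,0,0,0,0]' >/dev/null; python3 d.py 627 -159.5 150 -5.8
```

```text
t 13.12 pos [466.7 161.8 159.5] yaw -7.4 width 39.9 F [-0.8  0.1 -1.3] tiltvec deg [-0.7 -2. ] q7 -2.2
turn units -0.27 shift units after turn [4.8  7.58 0.47] before [5.01 7.44 0.47]
```

```bash
python3 -m jog '[20,0.3,0.4,0,0,20,0.5,0.7,0,0,20,0.5,0.7,0,-0.05,20,0.5,0.7,0,-0.05,20,0.5,0.7,0,-0.05,20,0.5,0.7,0,-0.05,20,0.5,0.7,0,0,20,0.5,0.7,0,0,20,0.5,0.7,0,0,20,0.4,0.7,0,0,20,0.2,0.4,0,0,20,0,0,0,0]' >/dev/null; python3 d.py 627 -159.5 70 -5.8
```

```text
t 14.12 pos [ 632.  -153.7  153.8] yaw -5.4 width 40.1 F [-0.2 -0.9 -1.3] tiltvec deg [-1.5 -2.1] q7 -1.53
turn units 0.07 shift units after turn [-0.06  0.07  2.1 ] before [-0.06  0.07  2.1 ]
```

```bash
python3 -m jog '[20,-0.06,0.07,0.5,0,20,0,0,0.7,0,20,0,0,0.5,0,20,0,0,0,0]' >/dev/null; python3 d.py 627 -159.5 55 -5.8
```

```text
t 14.45 pos [ 627.3 -159.2   80.7] yaw -5.4 width 39.7 F [-1.3  0.8 -2.2] tiltvec deg [-1.6 -2.1] q7 -1.53
turn units 0.06 shift units after turn [ 0.01 -0.02  0.64] before [ 0.01 -0.02  0.64]
```

```bash
python3 -m jog '[20,0.01,-0.02,0.35,0.05,20,0,0,0.2,0,20,0,0,0.0,0]' >/dev/null; python3 d.py 627 -159.5 49 -5.8;python3 -c "
from h import *
im=save('scene','s4.png',140,150,290,270,5)"
```

```text
t 14.7 pos [ 626.2 -156.3   56.7] yaw -5.6 width 40.1 F [ 0.2  0.4 -2. ] tiltvec deg [-1.8 -2. ] q7 -1.53
turn units 0.04 shift units after turn [0.03 0.07 0.2 ] before [0.03 0.07 0.2 ]
```

View pics/s4.png

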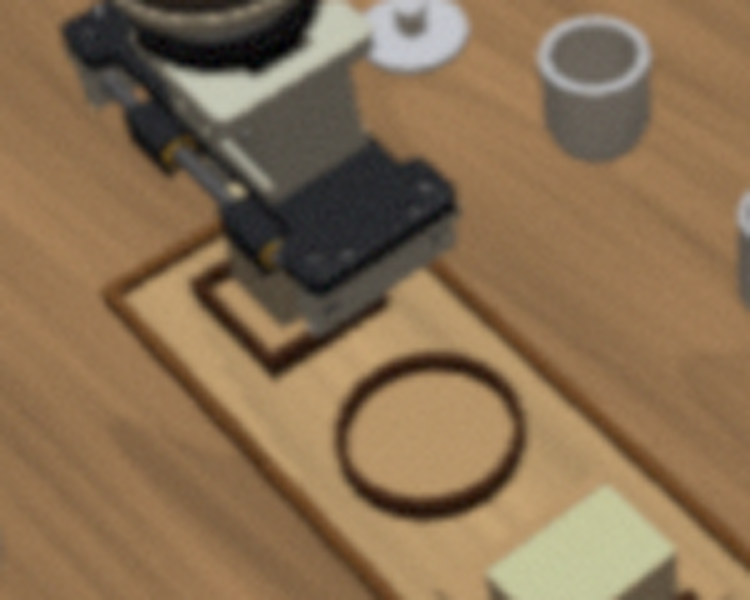

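The post is above the frame. Its lower edge, near crop (290,315), lies inside the walls, so I'll lower it.

```bash
python3 -m jog '[20,0.03,0.07,0.17,0,20,0,0,0.06,0]' >/dev/null; python3 d.py 627 -159.5 47 -5.8; python3 -m jog '[20,0,0,0.06,0,20,0,0,0.06,0]' >/dev/null; python3 d.py 627 -159.5 47 -5.8
```

```text
t 14.92 pos [ 628.5 -158.9   49.9] yaw -5.5 width 39.6 F [-1.2 -1.2 -1.7] tiltvec deg [-1.6 -2. ] q7 -1.53
turn units 0.05 shift units after turn [-0.03  0.02  0.08] before [-0.03  0.02  0.08]
t 15.08 pos [ 629.3 -159.2   47.2] yaw -5.5 width 39.6 F [-10.2   2.1  29.5] tiltvec deg [-1.5 -2. ] q7 -1.53
turn units 0.05 shift units after turn [-0.06  0.01  0.01] before [-0.06  0.01  0.01]
```

```bash
python3 -m jog '[60,0,0,-0.02,0,60,0,0,0,0,60,0,0,0,0,60,0,0,0,0,60,0,0,-0.4,0,60,0,0,-1,0,60,0,0,-1,0,60,0,0,-0.5,0,80,0,0,0,0]' >/dev/null; python3 d.py 448.6 -135 120 -5.8
```

```text
t 15.83 pos [ 632.3 -155.4  168.9] yaw -5.5 width 62.9 F [1.2 0.5 0.1] tiltvec deg [-1.5 -2.1] q7 -1.52
turn units 0.05 shift units after turn [-4.59 -0.09  1.32] before [-4.59 -0.12  1.32]
```

```bash
python3 -m jog '[85,-0.4,0,0,0,85,-0.8,0,0.1,0,85,-0.8,0,0.1,0,85,-0.8,0,0.1,0,85,-0.8,0,0.2,0,85,-0.6,0,0.2,0,85,-0.3,0,0.2,0,85,0,0,0,0]' >/dev/null; python3 d.py 448.6 -135 44 -5.8
python3 -c "
from h import *
im=save('top','t5.png',220,140,470,290,3)"
```

```text
t 16.5 pos [ 445.3 -138.4  133.5] yaw -5.5 width 85.4 F [ 0.1 -1.1  0.6] tiltvec deg [-1.2 -2.1] q7 -1.53
turn units 0.06 shift units after turn [ 0.11 -0.18  2.23] before [ 0.11 -0.18  2.23]
```

View pics/t5.png

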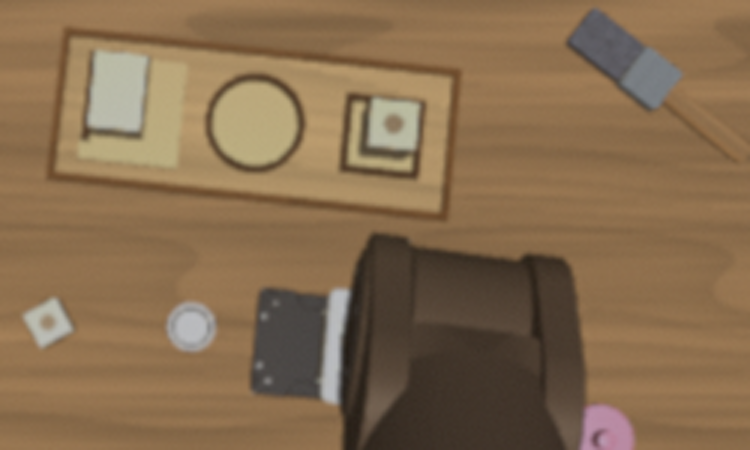

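The post stands in the frame, with its spot at crop (393,124); the arm is over the jar.

```bash
python3 -c "
from h import *
print(cast('top',[(220+393/3,140+124/3)],.069)*1000)"
python3 -m jog '[85,0.11,-0.18,0.5,0.05,85,0,0,0.7,0,85,0,0,0.5,0,85,0,0,0,0]' >/dev/null; python3 d.py 448.6 -135 46 -5.8
```

```text
[[ 628.23135394 -161.50685954   69.        ]]
t 16.88 pos [ 459.  -134.9   66.3] yaw -5.8 width 85.0 F [-0.4  0.  -0. ] tiltvec deg [-0.4 -2.2] q7 -1.56
turn units 0.01 shift units after turn [-0.26  0.01  0.51] before [-0.26  0.01  0.51]
```

```bash
python3 -m jog '[85,-0.26,0.01,0.3,0,85,0,0,0.15,0,85,0,0,0.0,0]' >/dev/null; python3 d.py 448.6 -135 46 -5.8; python3 -m jog '[60,0,0,0.02,0,40,0,0,0.02,0,40,0,0,0.02,0,40,0,0,0.02,0,40,0,0,0.02,0]' 15 >/dev/null; python3 d.py 448.6 -135 46 -5.8
```

```text
t 17.13 pos [ 453.  -135.3   48.7] yaw -5.7 width 85.3 F [0.6 0.2 0.3] tiltvec deg [-0.3 -2.2] q7 -1.56
turn units 0.01 shift units after turn [-0.11  0.    0.07] before [-0.11  0.    0.07]
t 17.55 pos [ 458.  -135.9   47.9] yaw -5.7 width 56.4 F [-0.7  0.9  0.7] tiltvec deg [ 0.1 -2.2] q7 -1.56
turn units 0.02 shift units after turn [-0.24 -0.    0.05] before [-0.24 -0.    0.05]
```

```bash
python3 -m jog '[62,-0.25,0,0.03,0,62,-0.03,0,0.0,0]' 15 >/dev/null; python3 d.py 448.6 -135 46 -5.8; python3 -m jog '[40,-0.03,0,0.02,0,40,-0.03,0,0.02,0,40,-0.03,0,0.02,0,40,-0.03,0,0.02,0]' 15 >/dev/null; python3 d.py 448.6 -135 150 -5.8
```

```text
t 17.72 pos [ 446.7 -134.8   46.9] yaw -5.7 width 61.2 F [-1. -0.  0.] tiltvec deg [ 0.2 -2.3] q7 -1.56
turn units 0.02 shift units after turn [ 0.05 -0.    0.02] before [ 0.05 -0.    0.02]
t 18.05 pos [ 443.8 -134.6   45.6] yaw -5.7 width 55.0 F [ 0.1  0.5 12.3] tiltvec deg [ 0.5 -2.3] q7 -1.56
turn units 0.02 shift units after turn [ 0.16  0.1  -2.61] before [ 0.16  0.1  -2.61]
```

```bash
python3 -m jog '[60,0,0,0,0,60,0.12,0,0,0,60,0,0,0,0]' 15 >/dev/null; python3 d.py 448.6 -135 46 -5.8; python3 -m jog '[40,-0.02,0,0.01,0,40,-0.02,0,0.01,0,40,0,0,0,0]' 15 >/dev/null; python3 d.py 448.6 -135 46 -5.8
```

```text
t 18.3 pos [ 449.1 -135.2   46.2] yaw -5.7 width 59.8 F [ 0.7 -0.9  0.3] tiltvec deg [ 0.6 -2.3] q7 -1.56
turn units 0.02 shift units after turn [-0.01 -0.    0.01] before [-0.01 -0.    0.01]
t 18.55 pos [ 448.5 -135.    45.7] yaw -5.7 width 54.3 F [-1.2  0.8  4.5] tiltvec deg [ 0.7 -2.3] q7 -1.56
turn units 0.02 shift units after turn [ 0.   -0.   -0.01] before [ 0.   -0.   -0.01]
```

```bash
python3 -m jog '[40,0,0,0,0,40,0,0,-0.5,0,40,0,0,-1,0,40,0,0,-0.9,0,40,0,0,-0.3,0,40,0,0,0,0]' 20 >/dev/null; python3 d.py 638 -53 140 -5.8
```

```text
t 19.05 pos [ 444.  -130.1  155.1] yaw -5.7 width 54.2 F [-0.5 -0.3 -1. ] tiltvec deg [ 0.2 -2.2] q7 -1.55
turn units 0.02 shift units after turn [ 4.63 -2.42  0.32] before [ 4.63 -2.41  0.32]
```

```bash
python3 -m jog '[40,0.3,-0.15,0,0,40,0.6,-0.3,0,0,40,0.7,-0.4,0.05,0,40,0.7,-0.4,0.05,0,40,0.7,-0.4,0.05,0,40,0.6,-0.3,0.05,0,40,0.4,-0.2,0.05,0,40,0.2,-0.1,0,0,40,0,0,0,0]' >/dev/null; python3 d.py 638 -53 90 -5.8
```

```text
t 19.8 pos [620.8 -55.9 129.3] yaw -5.9 width 54.5 F [-0.6 -0.3 -1.9] tiltvec deg [-0.5 -2.2] q7 -1.7
turn units -0.02 shift units after turn [ 0.43 -0.15  0.97] before [ 0.43 -0.15  0.97]
```

```bash
python3 -m jog '[40,0.25,-0.1,0.4,0,40,0.18,-0.05,0.5,0,40,0,0,0.1,0,40,0,0,0,0]' >/dev/null; python3 d.py 638 -53 63 -5.8
```

```text
t 20.13 pos [633.7 -55.6  84.9] yaw -6.0 width 54.4 F [-0.1  0.7 -1.1] tiltvec deg [-0.9 -2.3] q7 -1.71
turn units -0.04 shift units after turn [ 0.11 -0.1   0.54] before [ 0.11 -0.1   0.54]
```

Contact is expected at TCP z ≈ 55.

```bash
python3 -m jog '[40,0.11,-0.1,0.3,0,40,0,0,0.2,0,40,0,0,0,0]' >/dev/null; python3 d.py 638 -53 56 -5.8;python3 -m jog '[40,0,0,0.1,0,40,0,0,0,0]' >/dev/null; python3 d.py 638 -53 56 -5.8
```

```text
t 20.38 pos [636.3 -54.5  64.3] yaw -6.1 width 54.0 F [-0.5 -0.5 -1.1] tiltvec deg [-1.  -2.4] q7 -1.72
turn units -0.06 shift units after turn [ 0.04 -0.05  0.2 ] before [ 0.04 -0.05  0.2 ]
t 20.55 pos [635.7 -55.   60.2] yaw -6.2 width 54.3 F [ 0.3 -0.6 -0.7] tiltvec deg [-1.  -2.4] q7 -1.72
turn units -0.06 shift units after turn [ 0.05 -0.06  0.1 ] before [ 0.05 -0.06  0.1 ]
```

```bash
python3 -m jog '[40,0.05,-0.06,0.1,0,40,0,0,0.05,0]' >/dev/null; python3 d.py 638 -53 56 -5.8;python3 -m jog '[40,0,0,0.06,0,40,0,0,0.03,0]' >/dev/null; python3 d.py 638 -53 56 -5.8
```

```text
t 20.72 pos [638.5 -53.   55. ] yaw -6.2 width 54.4 F [-4.2  2.  11.1] tiltvec deg [-0.9 -2.4] q7 -1.72
turn units -0.06 shift units after turn [-0.01  0.   -0.03] before [-0.01  0.   -0.03]
t 20.88 pos [639.1 -52.5  54.2] yaw -6.1 width 54.0 F [-3.8 -1.1  9. ] tiltvec deg [-0.8 -2.3] q7 -1.72
turn units -0.06 shift units after turn [-0.03  0.02 -0.04] before [-0.03  0.02 -0.04]
```

```bash
python3 -m jog '[72,0,0,-0.01,0,72,0,0,0,0,72,0,0,0,0,72,0,0,-0.2,0,72,0,0,-0.6,0,72,0,0,-1,0,72,0,0,-0.6,0,50,0,0,0,0]' >/dev/null; python3 d.py 466.5 -251.8 90 -5.8
```

```text
t 21.55 pos [640.1 -48.1 155. ] yaw -6.1 width 69.0 F [0.8 0.1 0.2] tiltvec deg [-0.9 -2.3] q7 -1.72
turn units -0.05 shift units after turn [-3.78  5.43  1.9 ] before [-3.75  5.45  1.9 ]
```

```bash
python3 -m jog '[40,-0.3,0.4,0,0,40,-0.5,0.7,0,0,40,-0.6,0.9,0.1,0,40,-0.6,0.9,0.1,0,40,-0.6,0.9,0.1,0,40,-0.5,0.8,0.1,0,40,-0.3,0.5,0.2,0,40,-0.2,0.3,0.2,0,40,0,0,0.2,0,40,0,0,0,0]' >/dev/null; python3 d.py 466.5 -251.8 75 -5.8
```

```text
t 22.38 pos [ 471.3 -253.   127.2] yaw -5.9 width 39.8 F [0.5 1.1 0.6] tiltvec deg [-0.2 -2.3] q7 -1.31
turn units -0.02 shift units after turn [-0.12 -0.07  1.3 ] before [-0.12 -0.07  1.3 ]
```

```bash
python3 -m jog '[40,-0.12,-0.07,0.5,0,40,0,0,0.6,0,40,0,0,0.4,0,40,0,0,0,0]' >/dev/null; python3 d.py 466.5 -251.8 55 -5.8
python3 -c "
from h import *
im=save('scene','s6.png',180,120,300,210,6)"
```

```text
t 22.72 pos [ 471.4 -248.8   66.7] yaw -5.7 width 39.9 F [0.6 0.3 0.4] tiltvec deg [ 0.1 -2.2] q7 -1.32
turn units 0.02 shift units after turn [-0.12  0.08  0.29] before [-0.12  0.08  0.29]
```

View pics/s6.png

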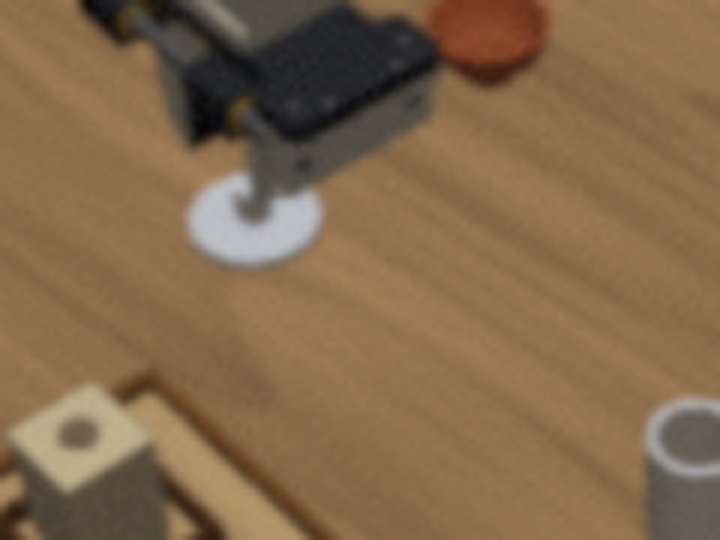

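The lid and knob at crop (255,210) lie below the fingers.

```bash
python3 -c "
from h import *
print(cast('scene',[(180+255.5/6,120+219/6)],.009)*1000)"
python3 -m jog '[40,-0.12,0.08,0.2,0,40,0,0,0.25,0,40,-0.02,0,0,0]' >/dev/null; python3 d.py 466.5 -251.8 38 -5.8
```

```text
[[ 466.10797639 -247.01492569    9.        ]]
t 23.02 pos [ 469.3 -250.9   50.9] yaw -5.4 width 40.3 F [ 0.3  0.2 -0.9] tiltvec deg [ 0.4 -2.3] q7 -1.31
turn units 0.06 shift units after turn [-0.07  0.02  0.32] before [-0.07  0.02  0.32]
```

```bash
python3 -m jog '[40,-0.08,0,0.25,0,40,-0.02,0,0.08,0]' >/dev/null; python3 d.py 466.5 -250.5 38.5 -5.8; python3 -m jog '[28,-0.02,0,0.01,0,5,-0.02,0,0.02,0,5,-0.02,0,0.02,0]' 10 >/dev/null; python3 d.py 466.5 -250.5 38.5 -5.8
```

```text
t 23.18 pos [ 466.4 -251.1   38.4] yaw -5.4 width 39.9 F [-0.3  0.6  0.1] tiltvec deg [ 0.5 -2.3] q7 -1.31
turn units 0.07 shift units after turn [ 0.   -0.02 -0.  ] before [ 0.   -0.02 -0.  ]
t 23.43 pos [ 464.5 -251.1   37.1] yaw -5.4 width 24.3 F [-0.6  0.   0.2] tiltvec deg [ 0.6 -2.3] q7 -1.31
turn units 0.06 shift units after turn [ 0.05 -0.02 -0.04] before [ 0.05 -0.02 -0.04]
```

```bash
python3 -m jog '[5,0.02,0,-0.01,0,5,0,0,0,0,5,0,0,0,0]' 10 >/dev/null; python3 d.py 466.5 -250.5 38.5 -5.8;python3 -m jog '[5,0,0,0,0]' 10 >/dev/null; python3 d.py 466.5 -250.5 38.5 -5.8
```

```text
t 23.68 pos [ 465.8 -251.3   38.4] yaw -5.4 width 15.4 F [ 0.6  0.9 -1. ] tiltvec deg [ 0.6 -2.4] q7 -1.31
turn units 0.06 shift units after turn [ 0.02 -0.02 -0.  ] before [ 0.02 -0.02 -0.  ]
t 23.77 pos [ 466.  -251.4   38.6] yaw -5.4 width 15.6 F [ 0.3 -0.7 -0.1] tiltvec deg [ 0.7 -2.4] q7 -1.31
turn units 0.06 shift units after turn [ 0.01 -0.02  0.  ] before [ 0.01 -0.02  0.  ]
```

```bash
python3 -m jog '[5,0,0,-0.4,0,5,0,0,-1,0,5,0,0,-1,0,5,0,0,-0.6,0,5,0,0,0,0]' 20 >/dev/null; python3 d.py 638.5 -53 150 -5.8
python3 - <<'E'
from h import *
im=get_image("top");cv2.imwrite("pics/t7.png",cv2.resize(im[140:290,220:470,::-1],None,fx=3,fy=3))
hsv=cv2.cvtColor(im,cv2.COLOR_RGB2HSV);c=hsv[155:210,280:330]
m=((c[...,2]>130)&(c[...,1]<40)).astype(np.uint8);k,_=cv2.findContours(m,0,1);k=max(k,key=cv2.contourArea).reshape(-1,2)+[280,155]
P=(cast("top",k,.064)[:,:2]*1000).astype(np.float32);print(cv2.minEnclosingCircle(P),cv2.minAreaRect(P))
E
```

```text
t 24.18 pos [ 463.2 -245.7  161.7] yaw -5.4 width 15.3 F [ 1.2 -0.2 -0.4] tiltvec deg [ 0.4 -2.3] q7 -1.31
turn units 0.06 shift units after turn [ 3.87 -5.24  0.13] before [ 3.9  -5.22  0.13]
((637.4461669921875, -54.26284408569336), 27.275089263916016) ((637.8551635742188, -54.594295501708984), (51.38474655151367, 50.815364837646484), 0.0794888511300087)
```

View pics/t7.png

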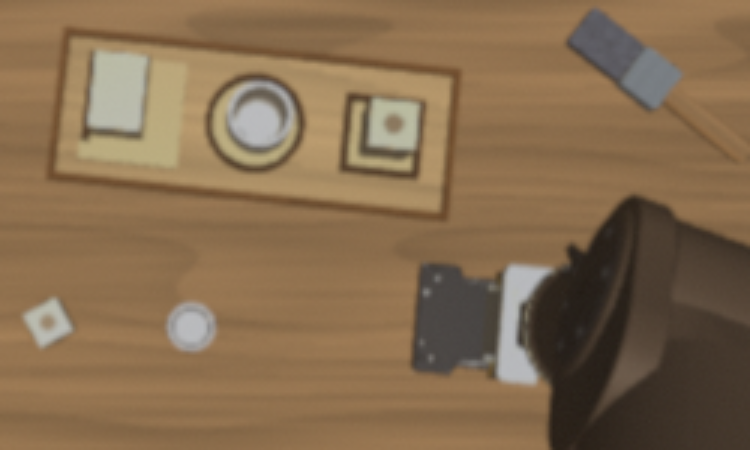

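The jar stands upright in the round nest, at crop (260,115), measured at (638,-54).

```bash
python3 -m jog '[5,0.3,-0.4,0,0,5,0.5,-0.6,0,0,5,0.6,-0.8,0,0,5,0.6,-0.8,0,0,5,0.6,-0.8,0,0,5,0.5,-0.7,0,0,5,0.4,-0.5,0,0,5,0.2,-0.3,0,0,5,0,0,0,0]' >/dev/null; python3 d.py 638 -54 125 -5.8
```

```text
t 24.98 pos [630.3 -59.3 142.7] yaw -5.9 width 15.5 F [-0.8  0.5  0.3] tiltvec deg [-0.4 -2.2] q7 -1.7
turn units -0.02 shift units after turn [ 0.18 -0.17  0.43] before [ 0.18 -0.17  0.43]
```

```bash
python3 -m jog '[5,0.1,-0.12,0.2,0,5,0.08,-0.05,0.3,0,5,0,0,0.1,0,5,0,0,0,0]' >/dev/null; python3 d.py 638 -54 104 -5.8
```

```text
t 25.32 pos [635.1 -57.5 113.1] yaw -6.1 width 15.0 F [-0.   0.4 -0.7] tiltvec deg [-0.7 -2.4] q7 -1.71
turn units -0.05 shift units after turn [ 0.06 -0.1   0.22] before [ 0.06 -0.1   0.22]
```

```bash
python3 -m jog '[5,0.06,-0.12,0.12,0,5,0,0,0,0]' >/dev/null; python3 d.py 638 -54 102 -5.8; python3 -m jog '[5,0.02,-0.02,0.12,0,5,0,0,0,0]' >/dev/null; python3 d.py 638 -54 98.5 -5.8
```

```text
t 25.48 pos [636.5 -55.7 106.7] yaw -6.3 width 15.4 F [-0.2 -0.  -1.1] tiltvec deg [-0.8 -2.4] q7 -1.72
turn units -0.08 shift units after turn [ 0.03 -0.05  0.12] before [ 0.03 -0.05  0.12]
t 25.65 pos [637.  -56.5 101.7] yaw -6.4 width 15.8 F [ 0.2 -0.4 -0.7] tiltvec deg [-0.8 -2.4] q7 -1.72
turn units -0.1 shift units after turn [ 0.02 -0.07  0.08] before [ 0.02 -0.07  0.08]
```

```bash
python3 -c "
from h import *
im=save('scene','s8.png',170,160,290,250,6)"
```

```text
(no output)
```

View pics/s8.png

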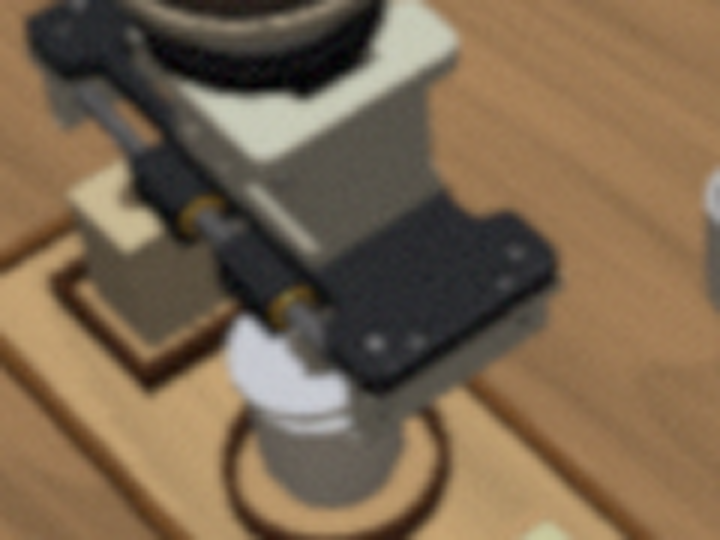

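```bash
python3 - <<'E'
from h import *
t=np.linspace(0,2*np.pi,60)
img=cv2.imread("pics/s8.png")
def circ(c,r,z,col):
    p=(proj("scene",np.c_[c[0]+r*np.cos(t),c[1]+r*np.sin(t),0*t+z]/1000)-[170,160])*6
    cv2.polylines(img,[p.astype(np.int32)],True,col,1)
circ((637,-56.5),29,73,(0,0,255)); circ((637.6,-54.4),27,64,(0,255,0)); circ((637.6,-54.4),22,9,(255,0,0))
cv2.imwrite("pics/s8b.png",img)
E
```

```text
(no output)
```

View pics/s8b.png

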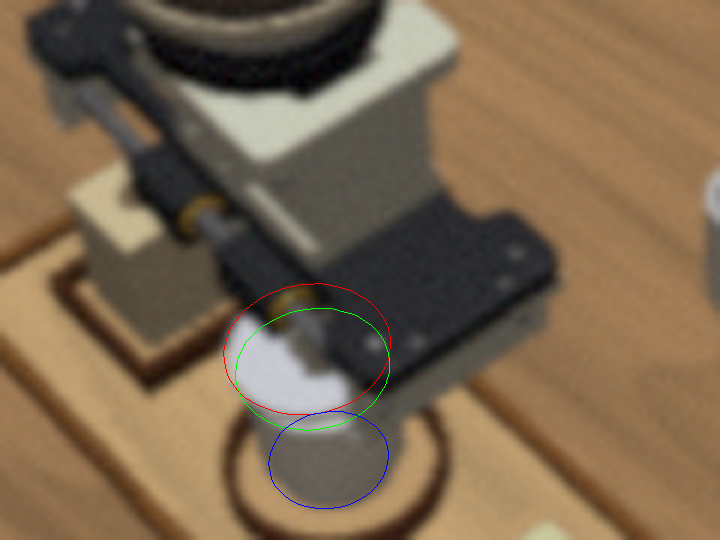

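The lid's outline matches the predicted circle and looks level over the jar, so I'll lower it.

```bash
python3 -m jog '[5,0.02,-0.07,0.06,0,5,0,0,0.03,0]' >/dev/null; python3 d.py 638 -54 98.5 -5.8; python3 -m jog '[5,0,0,0.05,0,5,0,0,0.03,0]' >/dev/null; python3 d.py 638 -54 98.5 -5.8
```

```text
t 25.87 pos [638.9 -54.5  99.2] yaw -6.4 width 15.2 F [ 0.1  0.2 -0.9] tiltvec deg [-0.7 -2.5] q7 -1.72
turn units -0.11 shift units after turn [-0.02 -0.01  0.02] before [-0.02 -0.01  0.02]
t 26.03 pos [640.2 -54.7  98. ] yaw -6.4 width 15.3 F [-3.8 -0.6 16. ] tiltvec deg [-0.5 -2.5] q7 -1.72
turn units -0.1 shift units after turn [-0.06 -0.01 -0.01] before [-0.06 -0.01 -0.01]
```

Seated (16 N of contact). Release, rise, and retreat towards −x for a clear view.

```bash
python3 -m jog '[36,0,0,-0.02,0,36,0,0,0,0,36,0,0,0,0,36,-0.02,0,0,0,36,-0.01,0,-0.2,0,36,0,0,-0.5,0,36,0,0,-1,0,36,0,0,-0.8,0,36,-0.5,0,0,0,36,-1,0,0,0,36,-1,0,0,0,36,-1,0,0,0,36,-1,0,0,0,36,-0.5,0,0,0,36,0,0,0,0]' >/dev/null; python3 d.py 638 -54 98.5 -5.8
python3 - <<'E'
from h import *
for n,b in(("scene",(130,130,330,290)),("top",(115,140,465,290))):
    im=get_image(n); x0,y0,x1,y1=b; s=4 if n=="scene" else 2.2
    cv2.imwrite(f"pics/{n}9.png",cv2.resize(im[y0:y1,x0:x1,::-1],None,fx=s,fy=s,interpolation=cv2.INTER_CUBIC))
hsv=cv2.cvtColor(im,cv2.COLOR_RGB2HSV)
a=np.radians(-5.8);Q=np.array([[np.cos(a),-np.sin(a)],[np.sin(a),np.cos(a)]])
for nm,(u,v),z in [("lid",(307,178),.070),("post",(351,181),.069),("brick",(269,172),.054),("short",(236,247),.03),("wlid",(138,216),.01),("njar",(284,249),.055)]:
    w=20;c=hsv[v-w:v+w,u-w:u+w];k,_=cv2.findContours(((c[...,2]>145)&(c[...,1]<70)).astype(np.uint8),0,1)
    k=max(k,key=cv2.contourArea).reshape(-1,2)+[u-w,v-w]
    r=cv2.minAreaRect((cast("top",k,z)[:,:2]*1000).astype(np.float32));print(nm,np.round(r[0],1),np.round(r[1],1),round(r[2],1))
    if nm=="brick":print(Q.T@(np.array(r[0])-[649,55]))
E
```

```text
t 27.28 pos [433.  -26.8 207. ] yaw -6.4 width 36.1 F [ 0.5 -0.6 -0.2] tiltvec deg [-0.3 -2.5] q7 -1.81
turn units -0.1 shift units after turn [5.17 0.04 2.72] before [ 5.17 -0.01  2.72]
lid [640.5 -55.5] [58.4 57.8] 0.1
post [ 628.8 -160.6] [38.5 38.5] 84.2
brick [658.1  60.7] [44.6 64.2] 84.7
[8.50860087 6.62662042]
short [469.5 118.6] [32.4 31.3] 30.3
wlid [547.3 368.9] [74.5 72.6] 46.2Traceback (most recent call last):
  File "<stdin>", line 9, in <module>
ValueError: max() iterable argument is empty
```

View pics/scene9.png

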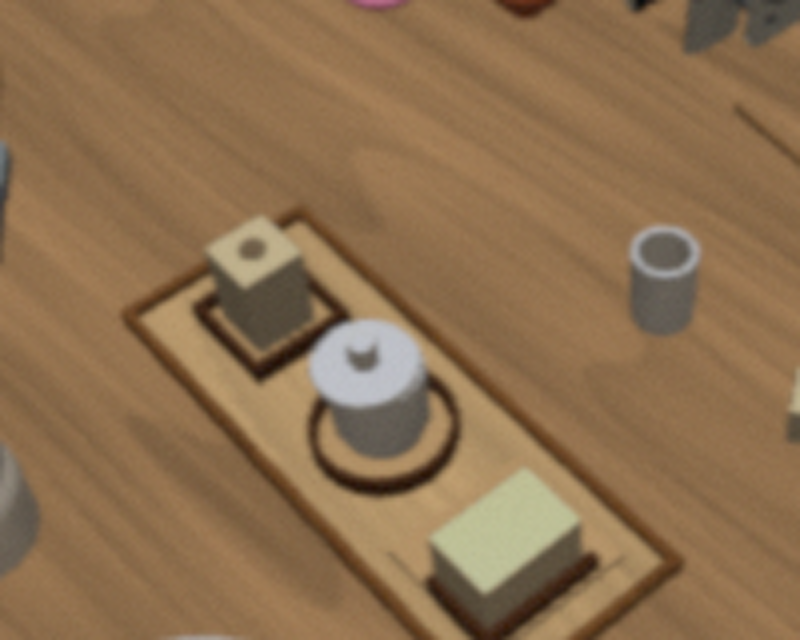

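View pics/top9.png

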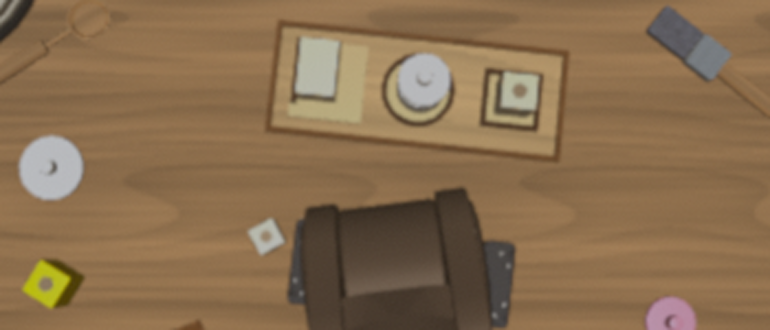

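Everything stands as intended. The only thin margin is the brick's y, so I'll cross-check it from the scene camera with the still picture s3.

```bash
python3 - <<'E'
from h import *
im=get_image("scene")
hsv=cv2.cvtColor(im,cv2.COLOR_RGB2HSV)
a=np.radians(-5.8);Q=np.array([[np.cos(a),-np.sin(a)],[np.sin(a),np.cos(a)]])
c=hsv[235:305,225:290]; m=((c[...,2]>165)&(c[...,1]>25)&(c[...,1]<75)).astype(np.uint8)
m=cv2.morphologyEx(m,cv2.MORPH_OPEN,np.ones((3,3),np.uint8))
k,_=cv2.findContours(m,0,1);k=max(k,key=cv2.contourArea).reshape(-1,2)+[225,235]
r=cv2.minAreaRect((cast("scene",k,.054)[:,:2]*1000).astype(np.float32));print("brick top scene",r)
# dark pixels: stops and ring
old=cv2.imread("pics/scene0.png");h0=cv2.cvtColor(old,cv2.COLOR_BGR2HSV)
d=(h0[...,2]<60).astype(np.uint8); n,l,st,_=cv2.connectedComponentsWithStats(d,connectivity=8)
for i in range(1,n):
    x,y,w,h,ar=st[i]
    if 170<x and x+w<290 and 185<y and y+h<300 and ar>30:
        P=(cast("scene",np.argwhere(l==i)[:,::-1],.019)[:,:2]*1000).astype(np.float32);rr=cv2.minAreaRect(P);print(st[i],np.round(rr[0],1),np.round(rr[1],1),round(rr[2],1))
ctr=np.array(r[0]);print("nest frame",Q.T@(ctr-[649,55]))
E
```

```text
brick top scene ((656.3637084960938, 62.41957092285156), (42.68026351928711, 62.624759674072266), 84.93423461914062)
[181 194  21  13  41] [ 623.9 -184.4] [ 5.2 54.3] 83.7
[180 208  37  16  83] [ 645.2 -138.6] [42.2 84.1] 40.3
[209 222  31  11  51] [623.3 -72.4] [21.7 67.1] 54.3
[212 242  31  11  62] [658.9 -21.3] [20.4 65.1] 53.9
[238 270  41  22  85] [670.3  84. ] [36.9 82.5] 54.1
nest frame [6.57621716 8.12573709]
```

Both views put the brick inside the window, about (7.5, 7.4) mm against a home of (8, 8). The narrow jar is unmoved in the scene view. Handing in.

```bash
python3 -c "
from cell import *
print(sign_off())"
```

```text
the job is handed in; nothing more can be done
None
```

The tray is made up and handed in at about 27 s of the 115 s. The brick is in the corner nest, the tall post in the square frame, and the wide jar in the round nest with its fitting lid on. The sign-off gave no verdict.

| Piece | Last check | Allowed |
|---|---|---|
| Brick in the corner nest | top view (8.5, 6.6) mm, scene view (6.6, 8.1) mm; about 0.01 rad off | 5 to 11 mm each way; 0.08 rad |
| Post from the frame centre | about 2 mm | 12 mm |
| Jar from the nest centre | about 1.5 mm | 12 mm |
| Lid from the jar centre | about 3 mm, looks level | 9 mm |

- **Brick:** the two views differ by about 2 mm, which is within the camera calibration. Both are inside the window, but the margin is only about 1.6 mm at the tightest, so this is the least certain result. I pushed it against both stops until I felt contact.
- **Look-alikes:** the short post and wide lid measured unmoved. The narrow jar was hidden by the arm in the last top view and its measurement failed there. In the scene view it stands upright where it began.
- **Arm:** the tool drifted to a tilt of about 2 to 3 degrees during the moves. It was clear of everything at the end.

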